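Unlock the checking jig and hold the bore probe centred in its hole

ROBOT

A 7-joint arm with a two-finger parallel gripper is mounted at the origin on a cart in front of the work surface, level with it; the furniture and walls round the work are solid. World frame = base frame: x ahead of the robot, y to its left, z up, the work surface at z = 0. Lengths are in m, angles in rad, forces in N, time in s.
With the tool pointing down it reaches from about 0.4 to 0.85 m from the base axis. Payload 10.4 kg.
Tool frame: the origin (TCP) lies midway between the tips of the shut fingers; the grasp point (between the pads) lies 19 mm behind it; z points along the fingers, y is the line along which they close (so a half turn about z gives the same grasp; the last joint's range is limited). The gripper opens to 87 mm and grips with 3 to 60 N. Pads are 19 mm wide; open, the fingers measure 117 mm over their backs; the gripper's body (75 mm by 190 mm) begins 51 mm behind the grasp point.
Start: joints at [1.271, 0.332, -0.065, 1.46, 0.022, 1.35, -0.088], TCP at [0.171, -0.601, 0.223] pointing down, gripper open.
Joint ranges: [-2.6, 2.6], [-0.5, 2.12], [-1.47, 1.34], [0.16, 2.42], [-1.27, 4.41], [0.06, 2.06], [-2.6, 2.6]. Speed limits (rad/s): [2.22, 2.22, 2.79, 2.79, 3.14, 3.14, 3.14].

INTERFACE

Orientations are given as a unit quaternion [x, y, z, w].
In Python, from bench import sensors, eyes, order gives the robot as it stands.
- The arm moves only by the tool arm_command, never from a script. Its argument "steps" is a list of rows, each an object with "rot": the turn, a rotation vector about the world's x, y, z in degrees, a list of three; "slide": the shift along the world's x, y, z in m, a list of three; "grip": the opening, from 0 (shut) to 1 (fully open). A call has exactly 8 rows; each row shifts and turns the commanded pose from where the row before left it; what a row does not reach is not made up. A row lasts 1/8 s, in which the tool goes at most 62.5 mm and 10.7 degrees, less where a joint would pass 70% of its speed; a pose out of reach is approached as far as the arm can. A call with a gripper value outside its range is refused whole. The fingers move at their own pace and stop on an object; "newtons" is the grip in N (left out, the last holds). Time passes only in rows, so rows that do not move let the fingers close, or fill a call up. It gives the time, the measured TCP pose, the force, the opening and the grip force at its end, in the units of the state.
- sensors.read_state(): the state, without advancing time (a new reading comes with each control period).
- eyes.camera(name): name is "scene" or "top" or "wrist"; returns a dict with "pixels" (400x640x3 uint8, red, green, blue), "intrinsics" (3x3 intrinsics, pixels), "pose" (4x4, takes a point from camera to world coordinates). Camera axes: x right, y down, z forward; pixel columns grow to the right and rows downward; lengths in m; the calibration is good to about 2 mm. The wrist camera is an equidistant fisheye: a pixel r from the principal point sees the ray r / f radians off the axis. A picture is of the moment at which its call begins. There is no depth.
- order.close_job(): hands the job in; it is judged then, once.
Trained networks look in a picture, given as the dict that the camera call returned (one of the last four; its "shot" number tells which), for a name from the list of things; names that differ only in an ending like _2 or _b are one class to them, and where a whole thing is asked for, a point or a joint stands for the part that bears it (a point fixed in the world has none). Each returns a list of dicts, best first, with "conf" (0 to 1); they miss things now and then, are a little off and sometimes report something else, mostly with a low value. They report only what shows in the picture. A call takes as long as a camera call. They do not tell look-alikes from the thing itself.
- eyes.look_for(name, picture): "bbox" ([left, top, right, bottom] in pixels, round what is visible of it).
The state is a dict: "time": time; "joint_positions": joint angles; "joint_vel": joint speeds; "joint_torque": joint torques, N m; "ee_pos": TCP position; "eef_rot": TCP orientation; "ft_force": force on the tool from outside, world axes, zero at the start; "torque": the same for the moment, N m; "width": finger opening in m; "grip_force": force on a finger pad.
Only numpy, scipy, OpenCV 4.12 (cv2) and the standard library are available. Lean on these libraries where they do the work, as an engineer would, in place of code of your own. Each camera call takes 0.05 s, during which the arm holds its last target. There are 200 camera calls.

TASK

Put the flat key into the slotted lock of the checking jig and use it to turn the lock about 75 degrees clockwise, so that the shutter swings right off the hole; do not push the shutter or jig with the gripper itself, and leave the key in the lock. Then take the probe from its stand and lower its rod upright into the hole, never letting it touch the jig or the shutter, until the dark ring on the rod is level with the mouth of the hole. Finish while still holding it there in the gripper, still and centred in the hole.

Things in the scene. Friction and masses are not known exactly. Their poses are not given: they have to be found in the camera images.
- jig: Checking jig, fixed to the bench: a steel foot plate 100 x 190 x 8 mm carrying an aluminium block 70 x 160 x 52 mm (top face 60 mm above the bench). Origin at the centre of its underside; its y axis runs along the block. The bore is at y = +35 mm, the lock at y = -35 mm, both at x = 0.
- bore_mouth (a point): Centre of the mouth of the vertical round hole, in the top face of the jig block, 60 mm above the bench. The hole is 24 mm in diameter and 52 mm deep, with straight walls. At the start it is covered by the shutter's disc.
- lock_mouth (a point): Centre of the top face of the brass lock cylinder (41 mm diameter, 18 mm high, top 78.5 mm above the bench). Its slot is 23 mm long and 8 mm wide, 18 mm deep; the slot's length runs along this point's x axis and its width along y. The point turns with the shutter. The cylinder carries a steel arm 18 mm wide and 4 mm thick, whose disc of 36 mm diameter, 70 mm from the lock's axis along this point's +y, lies 1.5 to 5.5 mm above the block.
- shutter (a joint): Angle of the lock cylinder and shutter, rad: 0 = disc over the bore, slot square to the block; it grows clockwise seen from above, up to a stop at 1.4; from about 0.5 the bore is clear. Stays where it is left (friction about 0.06 N m). At the start it may stand at 0 to 0.12.
- key: Flat steel key, standing upright, 57 mm tall, 60 g. Origin at the centre of the blade's lower end, z up. Blade 20 mm (along x) x 5 mm (along y), 15 mm long, with a rounded lower edge; above it the grip, a flat plate 34 mm (along x) x 12 mm (along y) from z = 15 to 57 mm. A half turn gives the same key. The grip's underside rests on the stand at the start, and on the lock cylinder's top when the key is fully in. In the lock the key has about 0.15 rad of play each way.
- key_stand: Wooden block 64 x 64 x 30 mm, fixed to the bench, with a slot 24 x 9 mm in which the key's blade stands. Origin at the centre of its underside.
- probe: Bore probe, standing upright, 144 mm tall, 120 g. Origin at the centre of the rod's lower end (the tip), z up. Steel rod 12 mm in diameter from z = 0 to 90 mm; flange of 30 mm diameter from z = 90 to 96 mm; square black grip 22 x 22 mm (sides along x and y) from z = 96 to 140 mm; low round cap 16 mm in diameter above it to z = 144 mm.
- probe_ring (a point): Centre of the rod at the middle of the narrow dark ring round it, 30 mm above the tip.
- probe_stand: Upright steel tube of 36 mm outer and 18 mm inner diameter, top 104 mm above the bench, on a wooden foot 80 x 80 x 8 mm, fixed to the bench. Origin at the centre of its underside. The probe's rod hangs in the tube, its flange on the rim, its tip 14 mm above the bench.
There are look-alikes about, which are no part of the job. What is shaped like the key but green or turquoise is not meant.

How it is judged:
By the outcome, as a careful person would: the job done as asked, in the order asked, and still so for the second after the job is handed in, while the arm keeps its last pose, push and grip.
It also fails if it takes over 64 s, if anything falls off the work surface, if the arm or the gripper's body presses on something with over 40 N, if the wrist force passes 120 N, or if a joint passes its speed limit or range.

## Working session

There is one attempt and no reset: what is moved stays moved. The work goes in short steps, Python scripts to look and compute and a tool call to move; the robot and the scene stay as the last step left them, time stands still between calls to the robot, and variables do not carry over. Pictures are saved under pics/ and viewed, at most 10 in all, crops included, and the job is handed in when it is done.

Besides the shell and the picture viewer there is one more tool, called as name([rows], argument=value, ...), one row to a line, values as JSON. arm_command: Moves the arm, as the interface text tells. Its arguments: {"type":"object","properties":{"steps":{"type":"array","items":{"type":"object","properties":{"rot":{"type":"array","items":{"type":"number"}},"slide":{"type":"array","items":{"type":"number"}},"grip":{"type":"number"}}}},"newtons":{"type":"number"}},"required":["steps"]}

```bash
ls; mkdir -p pics
python3 - <<'E'
from bench import sensors, eyes, order
import cv2,numpy as np
s=sensors.read_state();print(s['time'],s['ee_pos'],s['eef_rot'],s['width'])
for n in ['scene','top']:
    p=eyes.camera(n);cv2.imwrite(f'pics/{n}0.png',p['pixels'][:,:,::-1])
    print(n,p['intrinsics'].tolist(),np.round(p['pose'],4).tolist())
    for o in ['jig','key','key_stand','probe','probe_stand','lock_mouth','shutter']:
        print(o,[(np.round(d['bbox']).tolist(),round(d['conf'],2)) for d in eyes.look_for(o,p)][:5])
a=cv2.imread('pics/scene0.png');b=cv2.imread('pics/top0.png')
E
```

```text
pics
0.0 [ 0.17066028 -0.60084663  0.22175199] [ 9.90441808e-01  1.37929413e-01 -1.39432284e-04 -6.94737671e-04] 0.08714102687769866
scene [[365.6844207204752, 0.0, 322.1450500119094], [0.0, 365.6844207204752, 198.79384135642718], [0.0, 0.0, 1.0]] [[0.5546, -0.5346, 0.6376, -0.0295], [-0.8321, -0.3576, 0.4239, -0.4468], [0.0014, -0.7657, -0.6432, 0.646], [0.0, 0.0, 0.0, 1.0]]
jig [([198.0, 142.0, 260.0, 189.0], 0.84), ([216.0, 142.0, 243.0, 160.0], 0.19)]
key [([433.0, 266.0, 459.0, 289.0], 0.9), ([433.0, 223.0, 448.0, 241.0], 0.82), ([385.0, 273.0, 393.0, 296.0], 0.62), ([401.0, 236.0, 409.0, 260.0], 0.54), ([369.0, 218.0, 382.0, 237.0], 0.5)]
key_stand [([387.0, 243.0, 417.0, 275.0], 0.57)]
probe []
probe_stand [([277.0, 183.0, 315.0, 231.0], 0.76)]
lock_mouth [([215.0, 142.0, 242.0, 159.0], 0.61)]
shutter [([218.0, 139.0, 245.0, 157.0], 0.69)]
top [[370.1929114376537, 0.0, 323.99187080606185], [0.0, 370.1929114376537, 195.27277571768772], [0.0, 0.0, 1.0]] [[-0.0241, -0.9891, 0.1455, 0.3661], [-0.9997, 0.0226, -0.0115, -0.0501], [0.0081, -0.1457, -0.9893, 1.194], [0.0, 0.0, 0.0, 1.0]]
jig [([183.0, 172.0, 243.0, 204.0], 0.61)]
key [([364.0, 182.0, 376.0, 192.0], 0.48), ([423.0, 194.0, 432.0, 205.0], 0.46), ([404.0, 158.0, 414.0, 166.0], 0.46), ([397.0, 223.0, 408.0, 234.0], 0.41), ([298.0, 194.0, 306.0, 206.0], 0.38)]
key_stand [([378.0, 185.0, 413.0, 210.0], 0.58)]
probe [([296.0, 192.0, 309.0, 205.0], 0.39)]
probe_stand [([290.0, 192.0, 320.0, 222.0], 0.64)]
lock_mouth [([188.0, 176.0, 229.0, 192.0], 0.71)]
shutter [([194.0, 180.0, 225.0, 194.0], 0.53)]
```

Run:
```python
import cv2,numpy as np
a=cv2.imread('pics/scene0.png')[125:325,180:480];b=cv2.imread('pics/top0.png')[130:260,160:460]
cv2.imwrite('pics/s1.png',cv2.resize(a,(800,533),interpolation=cv2.INTER_CUBIC))
cv2.imwrite('pics/t1.png',cv2.resize(b,(800,347),interpolation=cv2.INTER_CUBIC))
```

```text
(no output)
```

View pics/s1.png

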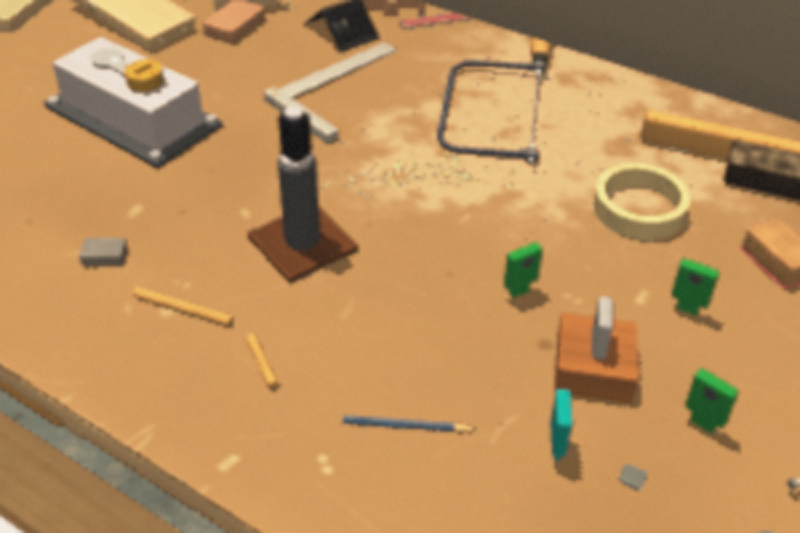

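View pics/t1.png

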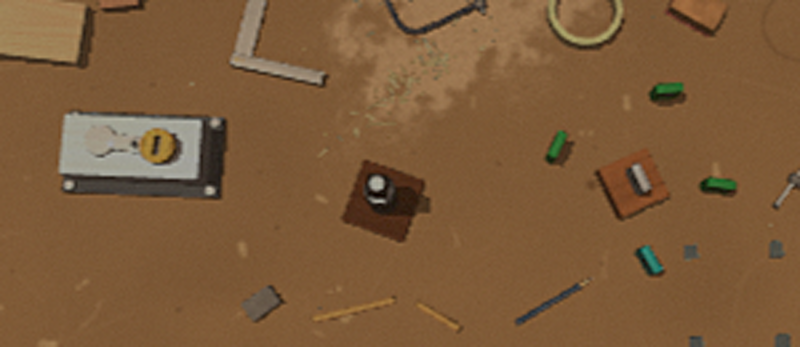

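The real key is the grey one standing in the wooden stand (scene ≈ (405,248), top ≈ (400,197)). The look-alikes are green at top (369,185), (410,164), (429,199) and turquoise at (404,228). The enlarged crops confirm only the grey one is in the stand. The lock is at top ≈ (219,185), the disc ≈ (197,182) and the probe cap ≈ (301,199).

```bash
cat > h.py <<'E'
from bench import sensors, eyes, order
import cv2,numpy as np
from scipy.spatial.transform import Rotation as R
def ray(p,uv):
    K=p['intrinsics'];uv=np.asarray(uv,float)
    d=np.array([(uv[0]-K[0,2])/K[0,0],(uv[1]-K[1,2])/K[1,1]])
    if p.get('fish'):
        r=np.linalg.norm(d);v=np.r_[d/max(r,1e-9)*np.sin(r),np.cos(r)]
    else: v=np.r_[d,1]
    return p['pose'][:3,:3]@v,p['pose'][:3,3]
def at(p,uv,z):
    v,o=ray(p,uv);return np.round((o+v*(z-o[2])/v[2])[:2],4)
def cam(n):
    p=dict(eyes.camera(n));q=p
    q['fish']=(n=='wrist');return q
def proj(p,X):
    c=np.linalg.inv(p['pose'])@np.r_[X,1];c=c[:3];K=p['intrinsics']
    if p.get('fish'):
        r=np.hypot(c[0],c[1]);t=np.arctan2(r,c[2]);d=c[:2]/max(r,1e-9)*t
    else: d=c[:2]/c[2]
    return d*K[0,0]+K[:2,2]
E
python3 - <<'E'
from h import *
p=cam('top')
t=lambda x,y:(160+(x+.5)*300/800-.5,130+(y+.5)*130/347-.5)
s=lambda x,y:(180+(x+.5)*.375-.5,125+(y+.5)*.375-.5)
q=cam('scene')
for n,u,v,z in [('key',640,180,.072),('ka',631,167,.072),('kb',650,191,.072),('st',597,172,.03),('st',650,150,.03),('st',668,194,.03),('st',622,219,.03),('lock',158,145,.0785),('disc',100,140,.0655),('probe',377,183,.158),('J',65,113,.06),('J',204,117,.06),('J',200,180,.06),('J',62,177,.06)]: print(n,at(p,t(u,v),z))
for n,u,v,z in [('key',605,302,.072),('lock',144,73,.0785),('disc',108,58,.0655),('probe',294,112,.158)]: print(n,at(q,s(u,v),z))
w=cam('wrist');print(w['intrinsics'],w['pose'].round(3))
E
```

```text
key [ 0.5201 -0.295 ]
ka [ 0.5354 -0.2855]
kb [ 0.5071 -0.3058]
st [ 0.5366 -0.2533]
st [ 0.5618 -0.3182]
st [ 0.5083 -0.3367]
st [ 0.4797 -0.2803]
lock [0.5722 0.2568]
disc [0.582  0.3275]
probe [0.5115 0.0028]
J [0.6161 0.3709]
J [0.6077 0.2088]
J [0.5334 0.2126]
J [0.5406 0.372 ]
key [ 0.5315 -0.2935]
lock [0.5652 0.251 ]
disc [0.5788 0.3221]
probe [0.509  0.0011]
[[309.70691629   0.         319.5287124 ]
 [  0.         309.70691629 198.98573401]
 [  0.           0.           1.        ]] [[ 0.274 -0.922 -0.274  0.246]
 [-0.962 -0.263 -0.077 -0.58 ]
 [-0.001  0.285 -0.959  0.385]
 [ 0.     0.     0.     1.   ]]
```

arm_command([
  {"slide":[0.03,0.03,0],"rot":[0,0,9]},
  {"slide":[0.05,0.04,0],"rot":[0,0,9]},
  {"slide":[0.05,0.04,0],"rot":[0,0,10]},
  {"slide":[0.05,0.04,0],"rot":[0,0,10]},
  {"slide":[0.05,0.04,-0.01],"rot":[0,0,10]},
  {"slide":[0.05,0.04,-0.02],"rot":[0,0,10]},
  {"slide":[0.05,0.04,-0.02],"rot":[0,0,10]},
  {"slide":[0.024,0.036,-0.01],"rot":[0,0,10],"grip":0.8},
], newtons=30)

```text
schema error: expected keys rot, slide, grip
```

arm_command([
  {"slide":[0,0,-0.005],"rot":[0,0,8]},
  {"slide":[0,0,0],"rot":[0,0,8]},
  {},
  {},
  {},
  {},
  {},
  {},
])

```text
schema error: expected keys rot, slide, grip
```

Run:
```python
from h import *
s=sensors.read_state();r=R.from_quat(s['eef_rot']).as_matrix()
print(s['time'],s['ee_pos'],np.degrees(np.arctan2(r[1,0],r[0,0])),r[:,2],s['joint_positions'])
p=cam('wrist');cv2.imwrite('pics/w1.png',p['pixels'][:,:,::-1])
for o in ['key','key_stand']: print(o,[(np.round(d['bbox']).tolist(),round(d['conf'],2)) for d in eyes.look_for(o,p)][:5])
print(proj(p,[.525,-.295,.072]))
```

```text
0.95 [ 0.17081857 -0.60123197  0.22258677] 15.858445826748206 [ 4.67507535e-05 -9.49829209e-05 -9.99999994e-01] [ 1.27140461  0.33219261 -0.0646986   1.46008613  0.02160083  1.34990355
 -0.08851143]
key []
key_stand []
[ 167.10188689 -126.97685554]
```

View pics/w1.png

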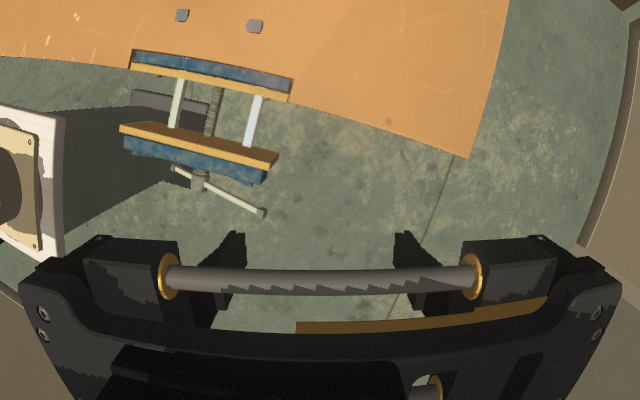

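The commands were refused because every row needs all three keys. The picture shows a bench vise at (200,120) next to the start pose, so I lift a little first.

arm_command([
  {"slide":[0.03,0.03,0.02],"rot":[0,0,9],"grip":1},
  {"slide":[0.05,0.04,0.01],"rot":[0,0,9],"grip":1},
  {"slide":[0.05,0.04,0],"rot":[0,0,10],"grip":1},
  {"slide":[0.05,0.04,0],"rot":[0,0,10],"grip":1},
  {"slide":[0.05,0.04,-0.01],"rot":[0,0,10],"grip":1},
  {"slide":[0.05,0.04,-0.03],"rot":[0,0,10],"grip":1},
  {"slide":[0.05,0.04,-0.03],"rot":[0,0,10],"grip":1},
  {"slide":[0.024,0.036,-0.02],"rot":[0,0,10],"grip":0.8},
], newtons=30)

```text
time: 2.1
ee_pos: [0.5089, -0.3071, 0.1683]
eef_rot: [0.68, 0.733, 0.0, -0.0]
ft_force: [0.2, 0.5, 0.6]
width: 0.0829
grip_force: 0.0
```

arm_command([
  {"slide":[0,0,-0.005],"rot":[0,0,8],"grip":0.7},
  {"slide":[0,0,0],"rot":[0,0,8],"grip":0.7},
  {"slide":[0,0,0],"rot":[0,0,0],"grip":0.7},
  {"slide":[0,0,0],"rot":[0,0,0],"grip":0.7},
  {"slide":[0,0,0],"rot":[0,0,0],"grip":0.7},
  {"slide":[0,0,0],"rot":[0,0,0],"grip":0.7},
  {"slide":[0,0,0],"rot":[0,0,0],"grip":0.7},
  {"slide":[0,0,0],"rot":[0,0,0],"grip":0.7},
])

```text
time: 3.1
ee_pos: [0.5073, -0.3093, 0.1645]
eef_rot: [0.575, 0.818, 0.0, 0.0]
ft_force: [-0.5, 1.3, -0.7]
width: 0.0608
grip_force: 0.0
```

Run:
```python
from h import *
s=sensors.read_state();r=R.from_quat(s['eef_rot']).as_matrix()
print(s['time'],s['ee_pos'],np.degrees(np.arctan2(r[1,0],r[0,0])),r[:,2],s['joint_positions'])
p=cam('wrist');cv2.imwrite('pics/w2.png',p['pixels'][:,:,::-1])
for o in ['key','key_stand']: print(o,[(np.round(d['bbox']).tolist(),round(d['conf'],2)) for d in eyes.look_for(o,p)][:5])
uv=proj(p,[.525,-.295,.072]);print(uv)
x,y=np.clip((uv-[110,80]).astype(int),0,[420,240])
print(x,y);cv2.imwrite('pics/w2c.png',cv2.resize(p['pixels'][y:y+160,x:x+220,::-1],None,fx=3.6,fy=3.6,interpolation=cv2.INTER_CUBIC))
```

```text
3.1 [ 0.5072507  -0.30927261  0.16453748] 109.847974473588 [ 4.64694335e-05  4.50096207e-05 -9.99999998e-01] [ 0.88825441  0.348531   -0.51458766  1.6008726   0.17865077  1.23931303
  0.68751773]
key [([408.0, 237.0, 430.0, 268.0], 0.91), ([394.0, 99.0, 434.0, 131.0], 0.85), ([319.0, 178.0, 359.0, 200.0], 0.7), ([223.0, 154.0, 264.0, 177.0], 0.6), ([291.0, 246.0, 312.0, 268.0], 0.57)]
key_stand [([304.0, 148.0, 371.0, 217.0], 0.63)]
[345.18730067 194.09550163]
235 114
```

View pics/w2c.png

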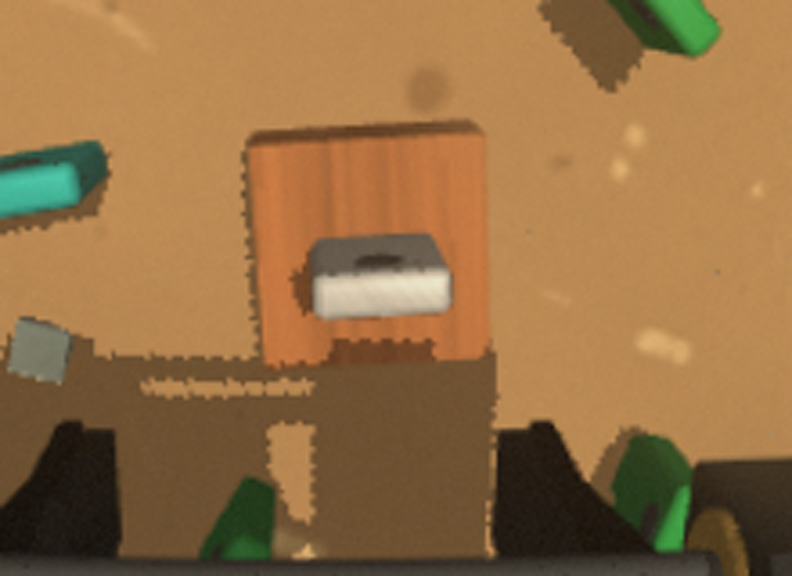

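The grey key's top face has its corners at crop (313,282), (449,275), (450,310) and (318,318), so it sits centred on the stand.

Run:
```python
from h import *
p=cam('wrist')
f=lambda x,y:(235+(x+.5)/3.6-.5,114+(y+.5)/3.6-.5)
C=[at(p,f(*c),.072) for c in [(313,280),(449,273),(451,310),(317,318)]]
print(C,np.mean(C,0));
S=[at(p,f(*c),.03) for c in [(247,140),(484,132),(491,356),(264,366)]];print(S,np.mean(S,0))
for a,b in [(C[0],C[1]),(C[3],C[2]),(S[0],S[1]),(S[3],S[2])]: d=b-a;print(np.hypot(*d),np.degrees(np.arctan2(*d[::-1])))
```

```text
[array([ 0.5052, -0.2997]), array([ 0.535, -0.287]), array([ 0.5388, -0.2954]), array([ 0.5093, -0.3082])] [ 0.522075 -0.297575]
[array([ 0.4793, -0.2796]), array([ 0.5385, -0.2555]), array([ 0.5644, -0.3138]), array([ 0.5048, -0.3384])] [ 0.52175  -0.296825]
0.03239336351785662 23.08246627152937
0.03215726978460699 23.455940181388463
0.06391752498337211 22.150972659179835
0.0644772828211611 22.42846959382006
```

arm_command([
  {"slide":[0.015,0.012,0],"rot":[0,0,3.3],"grip":0.7},
  {"slide":[0,0,-0.03],"rot":[0,0,0],"grip":0.7},
  {"slide":[0,0,-0.04],"rot":[0,0,0],"grip":0.7},
  {"slide":[0,0,-0.03],"rot":[0,0,0],"grip":0.7},
  {"slide":[0,0,-0.015],"rot":[0,0,0],"grip":0.7},
  {"slide":[0,0,-0.01],"rot":[0,0,0],"grip":0.7},
  {"slide":[0,0,0],"rot":[0,0,0],"grip":0.7},
  {"slide":[0,0,0],"rot":[0,0,0],"grip":0.7},
])

```text
time: 4.3
ee_pos: [0.523, -0.2975, 0.0406]
eef_rot: [0.551, 0.835, 0.0, 0.001]
ft_force: [-0.2, -0.5, 0.0]
width: 0.0608
grip_force: 0.0
```

arm_command([
  {"slide":[0,0,0],"rot":[0,0,0],"grip":0.3},
  {"slide":[0,0,0],"rot":[0,0,0],"grip":0.3},
  {"slide":[0,0,0],"rot":[0,0,0],"grip":0.3},
  {"slide":[0,0,0],"rot":[0,0,0],"grip":0.3},
  {"slide":[0,0,0],"rot":[0,0,0],"grip":0.3},
  {"slide":[0,0,0.01],"rot":[0,0,0],"grip":0.3},
  {"slide":[0,0,0.03],"rot":[0,0,0],"grip":0.3},
  {"slide":[0,0,0.04],"rot":[0,0,0],"grip":0.3},
], newtons=40)

```text
time: 5.3
ee_pos: [0.5217, -0.2969, 0.1202]
eef_rot: [0.551, 0.835, 0.0, -0.001]
ft_force: [0.3, -0.3, -0.9]
width: 0.0335
grip_force: 40.0
```

arm_command([
  {"slide":[0,0.01,0.05],"rot":[0,0,0],"grip":0.3},
  {"slide":[0,0.03,0.045],"rot":[0,0,-3],"grip":0.3},
  {"slide":[0.005,0.045,0.03],"rot":[0,0,-4],"grip":0.3},
  {"slide":[0.005,0.05,0],"rot":[0,0,-4],"grip":0.3},
  {"slide":[0.005,0.05,0],"rot":[0,0,-4],"grip":0.3},
  {"slide":[0.005,0.05,0],"rot":[0,0,-4],"grip":0.3},
  {"slide":[0.005,0.05,0],"rot":[0,0,-4],"grip":0.3},
  {"slide":[0.005,0.05,0],"rot":[0,0,-4],"grip":0.3},
])

```text
time: 6.3
ee_pos: [0.5521, 0.0393, 0.2453]
eef_rot: [0.731, 0.682, 0.0, 0.0]
ft_force: [-0.1, 0.6, -0.5]
width: 0.0337
grip_force: 40.0
```

arm_command([
  {"slide":[0.005,0.05,0],"rot":[0,0,-4],"grip":0.3},
  {"slide":[0.005,0.05,0],"rot":[0,0,0],"grip":0.3},
  {"slide":[0.007,0.05,0],"rot":[0,0,0],"grip":0.3},
  {"slide":[0,0.045,-0.015],"rot":[0,0,0],"grip":0.3},
  {"slide":[0,0.025,-0.015],"rot":[0,0,0],"grip":0.3},
  {"slide":[0,0,-0.01],"rot":[0,0,0],"grip":0.3},
  {"slide":[0,0,0],"rot":[0,0,0],"grip":0.3},
  {"slide":[0,0,0],"rot":[0,0,0],"grip":0.3},
])

```text
time: 7.3
ee_pos: [0.57, 0.2564, 0.2053]
eef_rot: [0.754, 0.656, 0.0, 0.0]
ft_force: [0.8, -0.0, -1.0]
width: 0.0337
grip_force: 40.0
```

Run:
```python
from h import *
s=sensors.read_state();r=R.from_quat(s['eef_rot']).as_matrix()
print(s['time'],s['ee_pos'],np.degrees(np.arctan2(r[1,0],r[0,0])),r[:,2],s['joint_positions'])
p=cam('wrist');cv2.imwrite('pics/w3.png',p['pixels'][:,:,::-1]);np.save('w3pose.npy',p['pose'])
for o in ['key','jig','lock_mouth','shutter']: print(o,[(np.round(d['bbox']).tolist(),round(d['conf'],2)) for d in eyes.look_for(o,p)][:3])
print(proj(p,[.57,.255,.0785]))
cv2.imwrite('pics/w3c.png',cv2.resize(p['pixels'][100:300,205:455,::-1],None,fx=3,fy=3,interpolation=cv2.INTER_CUBIC))
```

```text
7.3 [0.56997168 0.25637101 0.20531438] 82.04447002322058 [ 1.09610617e-03 -3.26292547e-04 -9.99999346e-01] [ 0.06488656  0.43957688 -0.75094596  1.45488144  0.3021382   1.36436596
 -0.83892136]
key [([286.0, 228.0, 353.0, 271.0], 0.65)]
jig [([267.0, 62.0, 365.0, 227.0], 0.6)]
lock_mouth [([296.0, 96.0, 342.0, 208.0], 0.92)]
shutter [([298.0, 101.0, 338.0, 208.0], 0.61)]
[320.31560003 193.02282139]
```

View pics/w3c.png

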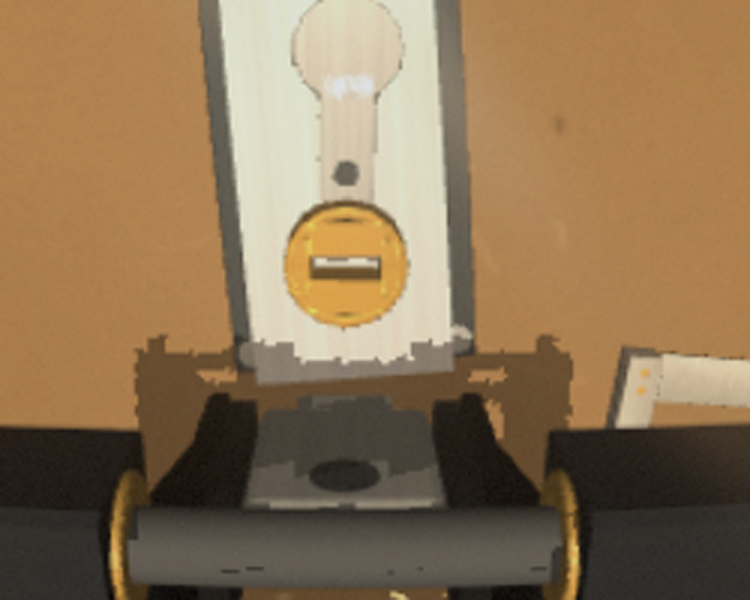

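The crop shows the held key, with the blade's lower front edge near crop (346,398) and the shoulder edge near row 411. Below it is the brass lock, with slot corners at (311,257), (381,257), (381,278) and (311,279).

Run:
```python
from h import *
p=cam('wrist');s=sensors.read_state();print(s['ee_pos'])
f=lambda x,y:(205+(x+.5)/3-.5,100+(y+.5)/3-.5)
C=[at(p,f(*c),.0785) for c in [(311,257),(381,257),(381,278.5),(311,279)]];print(C,np.mean(C,0),C[1]-C[0])
print('circle',[at(p,f(*c),.0785) for c in [(346.5,263),(285,263),(408,263),(346,204),(346,323)]])
print('disc',at(p,f(347,48),.0655),'blockedges',[at(p,f(*c),.06) for c in [(219,20),(246,340),(437,20),(452,330)]])
z=.2053-.0256
print('blade',at(p,f(300,398),z+.002),at(p,f(392,398),z+.002),'shoulder',at(p,f(260,411),z+.015),at(p,f(436,411),z+.015))
r=R.from_quat(s['eef_rot']).as_matrix();print(r[:,0])
```

```text
[0.56945724 0.25747238 0.20490415]
[array([0.5592, 0.2652]), array([0.5814, 0.2622]), array([0.5805, 0.2551]), array([0.5581, 0.258 ])] [0.5698   0.260125] [ 0.0222 -0.003 ]
circle [array([0.5702, 0.2617]), array([0.5506, 0.2644]), array([0.5898, 0.259 ]), array([0.5726, 0.2808]), array([0.5673, 0.2417])]
disc [0.5797 0.3292] blockedges [array([0.5394, 0.3446]), array([0.5308, 0.2343]), array([0.6101, 0.3346]), array([0.6029, 0.2281])]
blade [0.5596 0.2593] [0.5793 0.2565] shoulder [0.5525 0.2628] [0.5879 0.2579]
[1.36872944e-01 9.90588597e-01 1.68113685e-04]
```

arm_command([
  {"slide":[0.0005,0.004,-0.01],"rot":[0,0,0],"grip":0.3},
  {"slide":[0,0,-0.02],"rot":[0,0,0],"grip":0.3},
  {"slide":[0,0,-0.03],"rot":[0,0,0],"grip":0.3},
  {"slide":[0,0,-0.02],"rot":[0,0,0],"grip":0.3},
  {"slide":[0,0,-0.012],"rot":[0,0,0],"grip":0.3},
  {"slide":[0,0,0],"rot":[0,0,0],"grip":0.3},
  {"slide":[0,0,0],"rot":[0,0,0],"grip":0.3},
  {"slide":[0,0,0],"rot":[0,0,0],"grip":0.3},
])

```text
time: 8.6
ee_pos: [0.5702, 0.262, 0.1135]
eef_rot: [0.754, 0.657, 0.001, 0.0]
ft_force: [0.1, 0.3, -0.1]
width: 0.0335
grip_force: 40.0
```

Run:
```python
from h import *
s=sensors.read_state();print(s['time'],s['ee_pos'],s['ft_force'])
p=cam('wrist')
cv2.imwrite('pics/w4c.png',cv2.resize(p['pixels'][160:280,240:400,::-1],None,fx=5,fy=5,interpolation=cv2.INTER_CUBIC))
print(proj(p,[.5699,.2605,.0785]))
```

```text
8.6 [0.57022766 0.2619946  0.11347224] [ 0.06543599  0.31645014 -0.05012127]
[320.05559885 228.70868679]
```

View pics/w4c.png

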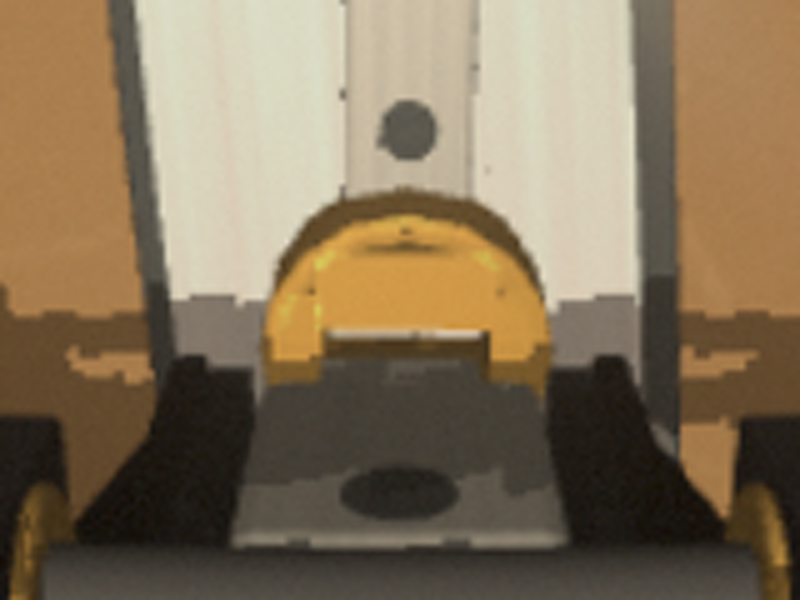

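Run:
```python
from h import *
p=cam('wrist');s=sensors.read_state();zb=s['ee_pos'][2]-.0256;print(s['ee_pos'])
f=lambda x,y:(240+(x+.5)/5-.5,160+(y+.5)/5-.5)
t=np.array([.137,.99]);n=np.array([.99,-.137])
for nm,u,v,z,o in [('slotfar',408,329,.0785,4),('circle far',407,215,.0785,20.5),('bladefront',404,360,zb+.0015,2.5),('blade',404,360,zb,2.5),('shoulder',403,385,zb+.015,6)]:
    a=at(p,f(u,v),z)-t*o/1000;print(nm,a.round(4),'along t',(a@t).round(4),'along n',(a@n).round(4))
```

```text
[0.57006956 0.26188902 0.11320981]
slotfar [0.5704 0.2588] along t 0.3344 along n 0.5292
circle far [0.5702 0.2586] along t 0.3341 along n 0.5291
bladefront [0.57   0.2602] along t 0.3357 along n 0.5286
blade [0.57   0.2595] along t 0.335 along n 0.5287
shoulder [0.5697 0.259 ] along t 0.3344 along n 0.5285
```

arm_command([
  {"slide":[0.0006,-0.0006,-0.002],"rot":[0,0,0],"grip":0.3},
  {"slide":[0,0,-0.004],"rot":[0,0,0],"grip":0.3},
  {"slide":[0,0,-0.003],"rot":[0,0,0],"grip":0.3},
  {"slide":[0,0,-0.002],"rot":[0,0,0],"grip":0.3},
  {"slide":[0,0,-0.002],"rot":[0,0,0],"grip":0.3},
  {"slide":[0,0,-0.002],"rot":[0,0,0],"grip":0.3},
  {"slide":[0,0,0],"rot":[0,0,0],"grip":0.3},
  {"slide":[0,0,0],"rot":[0,0,0],"grip":0.3},
])

```text
time: 9.7
ee_pos: [0.5704, 0.2611, 0.0976]
eef_rot: [0.754, 0.657, -0.0, 0.0]
ft_force: [0.0, -0.5, -0.9]
width: 0.0338
grip_force: 40.0
```

arm_command([
  {"slide":[0,0,-0.003],"rot":[0,0,0],"grip":0.3},
  {"slide":[0,0,-0.002],"rot":[0,0,0],"grip":0.3},
  {"slide":[0,0,-0.0015],"rot":[0,0,0],"grip":0.3},
  {"slide":[0,0,-0.001],"rot":[0,0,0],"grip":0.3},
  {"slide":[0,0,0],"rot":[0,0,0],"grip":0.3},
  {"slide":[0,0,0],"rot":[0,0,0],"grip":0.3},
  {"slide":[0,0,0],"rot":[0,0,0],"grip":0.3},
  {"slide":[0,0,0],"rot":[0,0,0],"grip":0.3},
])

```text
time: 10.7
ee_pos: [0.5704, 0.2611, 0.09]
eef_rot: [0.754, 0.657, -0.0, 0.0]
ft_force: [-0.3, 0.4, -1.3]
width: 0.0338
grip_force: 40.0
```

arm_command([
  {"slide":[0,-0.0005,0],"rot":[0,0,-4],"grip":0.3},
  {"slide":[0,0,0],"rot":[0,0,-5],"grip":0.3},
  {"slide":[0,0,0],"rot":[0,0,-5],"grip":0.3},
  {"slide":[0,0,0],"rot":[0,0,-5],"grip":0.3},
  {"slide":[0,0,0],"rot":[0,0,-5],"grip":0.3},
  {"slide":[0,0,0],"rot":[0,0,-5],"grip":0.3},
  {"slide":[0,0,0],"rot":[0,0,-5],"grip":0.3},
  {"slide":[0,0,0],"rot":[0,0,0],"grip":0.3},
], newtons=50)

```text
time: 11.7
ee_pos: [0.5703, 0.2602, 0.09]
eef_rot: [0.913, 0.408, -0.0, 0.0]
ft_force: [0.7, -2.2, -0.5]
width: 0.0337
grip_force: 50.0
```

arm_command([
  {"slide":[0,0,0],"rot":[0,0,-6],"grip":0.3},
  {"slide":[0,0,0],"rot":[0,0,-6],"grip":0.3},
  {"slide":[0,0,0],"rot":[0,0,-6],"grip":0.3},
  {"slide":[0,0,0],"rot":[0,0,-6],"grip":0.3},
  {"slide":[0,0,0],"rot":[0,0,-6],"grip":0.3},
  {"slide":[0,0,0],"rot":[0,0,-6],"grip":0.3},
  {"slide":[0,0,0],"rot":[0,0,-5],"grip":0.3},
  {"slide":[0,0,0],"rot":[0,0,0],"grip":0.3},
])

```text
time: 12.7
ee_pos: [0.571, 0.2602, 0.09]
eef_rot: [0.998, 0.063, 0.001, 0.0]
ft_force: [3.6, -1.8, -1.6]
width: 0.0339
grip_force: 50.0
```

Run:
```python
from h import *
s=sensors.read_state();r=R.from_quat(s['eef_rot']).as_matrix()
print(s['time'],s['ee_pos'],np.degrees(np.arctan2(r[1,0],r[0,0])),s['ft_force'],s['torque'],s['joint_positions'])
p=cam('wrist');t=cam('top')
a=cv2.resize(p['pixels'][:,:,::-1],(640,400));
b=cv2.resize(t['pixels'][150:225,160:280,::-1],(640,400)[:2],interpolation=cv2.INTER_CUBIC)
cv2.imwrite('pics/w5.png',cv2.resize(np.vstack([a,b]),(480,600)))
print(eyes.look_for('shutter',t)[:2])
```

```text
12.7 [0.57101041 0.26017425 0.09004718] 7.266343996894061 [ 3.58614404 -1.81885043 -1.56331639] [-0.60011376 -0.84074795  0.0674118 ] [-0.13544651  0.48258881 -0.47460416  1.58556844  0.23776554  1.1303247
 -2.10931636]
[]
```

View pics/w5.png

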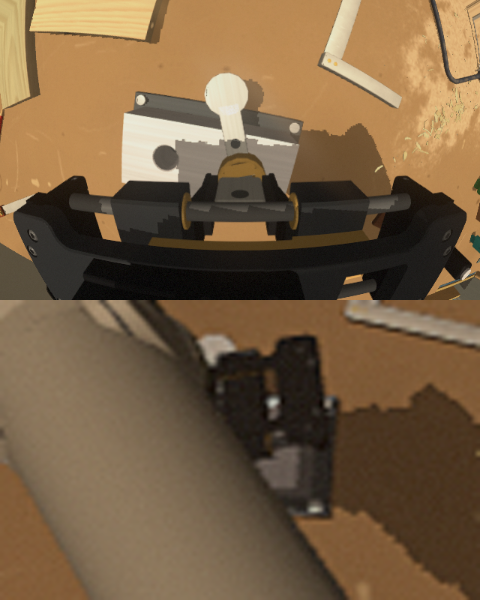

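The shutter has swung off the bore: in full wrist pixels the disc is at ≈(303,125) and the open bore at ≈(220,211).

Run:
```python
from h import *
p=cam('wrist')
g=cv2.cvtColor(p['pixels'],cv2.COLOR_RGB2GRAY)
for nm,(cx,cy),z,mask in [('disc',(303,125),.0655,lambda g:g>170),('bore',(220,211),.06,lambda g:g<120)]:
    m=np.zeros_like(g);sub=mask(g[cy-40:cy+40,cx-40:cx+40]).astype(np.uint8)
    n,l,st,c=cv2.connectedComponentsWithStats(sub);k=l[40,40];print(nm,c[k]+[cx-40,cy-40],st[k]);
    X=at(p,c[k]+[cx-40,cy-40],z);print(X);d=X-np.array([.5702,.2593]);print(np.hypot(*d),np.degrees(np.arctan2(-d[0],d[1])))
X=at(p,(302.7,125),.0655);d=X-np.array([.5702,.2593]);print(X,np.hypot(*d),np.degrees(np.arctan2(-d[0],d[1])))
```

```text
disc [302.36802974 129.09766813] [   9   12   59   68 2959]
[0.635  0.2791]
0.06775750880898734 -73.0091767080138
bore [221.37426901 209.65497076] [ 25  23  34  32 855]
[0.5753 0.3282]
0.0690884939769279 -4.233331672651002
[0.6375 0.2792] 0.07018048161704214 -73.52752919708216
```

arm_command([
  {"slide":[0,0,0],"rot":[0,0,-3],"grip":0.3},
  {"slide":[0,0,0],"rot":[0,0,-3],"grip":0.3},
  {"slide":[0,0,0],"rot":[0,0,0],"grip":0.3},
  {"slide":[0,0,0],"rot":[0,0,0],"grip":0.3},
  {"slide":[0,0,0],"rot":[0,0,0],"grip":0.6},
  {"slide":[0,0,0],"rot":[0,0,0],"grip":0.6},
  {"slide":[0,0,0],"rot":[0,0,0],"grip":0.6},
  {"slide":[0,0,0],"rot":[0,0,0],"grip":0.6},
])

```text
time: 13.9
ee_pos: [0.5702, 0.2609, 0.0901]
eef_rot: [1.0, 0.01, -0.0, -0.0]
ft_force: [0.8, -0.0, 0.1]
width: 0.0513
grip_force: 0.0
```

arm_command([
  {"slide":[0,0,0.005],"rot":[0,0,0],"grip":0.6},
  {"slide":[0,0,0.015],"rot":[0,0,0],"grip":0.6},
  {"slide":[0,0,0.03],"rot":[0,0,0],"grip":0.6},
  {"slide":[0,0,0.04],"rot":[0,0,0],"grip":0.6},
  {"slide":[0,0,0.05],"rot":[0,0,0],"grip":0.6},
  {"slide":[0,0,0.03],"rot":[0,0,0],"grip":0.6},
  {"slide":[0,0,0],"rot":[0,0,0],"grip":0.6},
  {"slide":[0,0,0],"rot":[0,0,0],"grip":0.6},
])

```text
time: 14.9
ee_pos: [0.5701, 0.2605, 0.26]
eef_rot: [1.0, 0.01, -0.0, 0.0]
ft_force: [0.5, -0.9, -0.5]
width: 0.0524
grip_force: 0.0
```

Run:
```python
from h import *
s=sensors.read_state();r=R.from_quat(s['eef_rot']).as_matrix()
print(s['time'],s['ee_pos'],np.degrees(np.arctan2(r[1,0],r[0,0])),s['width'],s['joint_positions'])
p=cam('wrist')
print(proj(p,[.637,.28,.0655]),proj(p,[.575,.3287,.06]))
c=p['pixels'][40:340,160:480,::-1]
cv2.imwrite('pics/w6.png',cv2.resize(c,(640,600),interpolation=cv2.INTER_CUBIC))
```

```text
14.9 [0.57014632 0.26048669 0.26000516] 1.1579448868885445 0.05240726659785723 [-0.14072848  0.35985109 -0.47749335  1.37767117  0.16401547  1.44339591
 -2.16337833]
[303.98040144 118.57162543] [263.31513382 170.02272809]
```

View pics/w6.png

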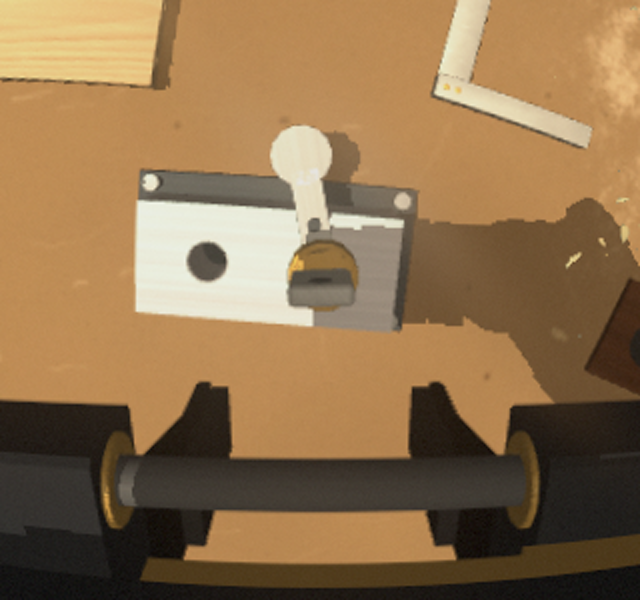

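The key stands in the lock, the disc is at crop (301,156) and the bore is fully open at (207,261). Next I work out the angle and go for the probe.

Run:
```python
from h import *
p=cam('wrist')
g=cv2.cvtColor(p['pixels'],cv2.COLOR_RGB2GRAY)
f=lambda x,y:(160+(x+.5)/2-.5,40+(y+.5)/2-.5)
d=at(p,f(301,156),.0655);b=at(p,f(207,261),.06);l=np.array([.5702,.2593])
for X in(d,b): v=X-l;print(X,np.hypot(*v),np.degrees(np.arctan2(-v[0],v[1])))
cx,cy=263,170;sub=(g[cy-20:cy+20,cx-20:cx+20]<125).astype(np.uint8);n,L,st,c=cv2.connectedComponentsWithStats(sub);k=L[20,20];print(c[k]+[cx-20,cy-20],st[k],at(p,c[k]+[cx-20,cy-20],.06))
print([at(p,f(*q),.06) for q in [(136,200),(406,218),(400,330),(136,312)]])
```

```text
[0.6377 0.2726] 0.06879781973289562 -78.85339598754543
[0.5745 0.3284] 0.06923366233271216 -3.560847634358234
[262.87676056 170.13028169] [ 11  11  19  19 284] [0.5746 0.3289]
[array([0.6118, 0.3717]), array([0.6028, 0.2103]), array([0.5335, 0.2103]), array([0.5417, 0.375 ])]
```

arm_command([
  {"slide":[-0.005,-0.02,0],"rot":[0,0,9],"grip":0.6},
  {"slide":[-0.01,-0.035,0],"rot":[0,0,9],"grip":0.6},
  {"slide":[-0.01,-0.04,0],"rot":[0,0,9],"grip":0.6},
  {"slide":[-0.01,-0.04,0],"rot":[0,0,9],"grip":0.6},
  {"slide":[-0.01,-0.04,0],"rot":[0,0,9],"grip":0.6},
  {"slide":[-0.01,-0.04,0],"rot":[0,0,9],"grip":0.6},
  {"slide":[-0.005,-0.03,0],"rot":[0,0,9],"grip":0.6},
  {"slide":[0,-0.0135,0],"rot":[0,0,9],"grip":0.6},
])

```text
time: 16.0
ee_pos: [0.5096, -0.0001, 0.2593]
eef_rot: [0.802, 0.597, -0.001, -0.0]
ft_force: [0.2, 0.3, -0.5]
width: 0.0523
grip_force: 0.0
```

arm_command([
  {"slide":[0,0,0],"rot":[0,0,9],"grip":0.6},
  {"slide":[0,0,0],"rot":[0,0,8],"grip":0.6},
  {"slide":[0,0,0],"rot":[0,0,0],"grip":0.6},
  {"slide":[0,0,0],"rot":[0,0,0],"grip":0.6},
  {"slide":[0,0,0],"rot":[0,0,0],"grip":0.6},
  {"slide":[0,0,0],"rot":[0,0,0],"grip":0.6},
  {"slide":[0,0,0],"rot":[0,0,0],"grip":0.6},
  {"slide":[0,0,0],"rot":[0,0,0],"grip":0.6},
])

```text
time: 17.0
ee_pos: [0.5104, 0.0021, 0.2601]
eef_rot: [0.706, 0.708, 0.0, 0.0]
ft_force: [-0.1, 0.7, 0.5]
width: 0.052
grip_force: 0.0
```

Run:
```python
from h import *
s=sensors.read_state();r=R.from_quat(s['eef_rot']).as_matrix()
print(s['time'],s['ee_pos'],np.degrees(np.arctan2(r[1,0],r[0,0])),s['width'],s['joint_positions'])
p=cam('wrist')
uv=proj(p,[.5103,.002,.158]);print(uv)
for o in ['probe','probe_stand']: print(o,[(np.round(d['bbox']).tolist(),round(d['conf'],2)) for d in eyes.look_for(o,p)][:3])
x,y=(uv-[66,50]).astype(int);print(x,y)
cv2.imwrite('pics/w7.png',cv2.resize(p['pixels'][y:y+100,x:x+132,::-1],None,fx=6,fy=6,interpolation=cv2.INTER_CUBIC))
```

```text
17.0 [0.51036748 0.00212078 0.26005761] 90.14665828778807 0.051979835956942014 [ 0.3582047   0.08976588 -0.47757877  1.68024122  0.04198331  1.38159636
 -0.12306367]
[320.11916107 199.16837191]
probe [([304.0, 169.0, 334.0, 208.0], 0.89)]
probe_stand [([284.0, 131.0, 356.0, 201.0], 0.73)]
254 149
```

View pics/w7.png

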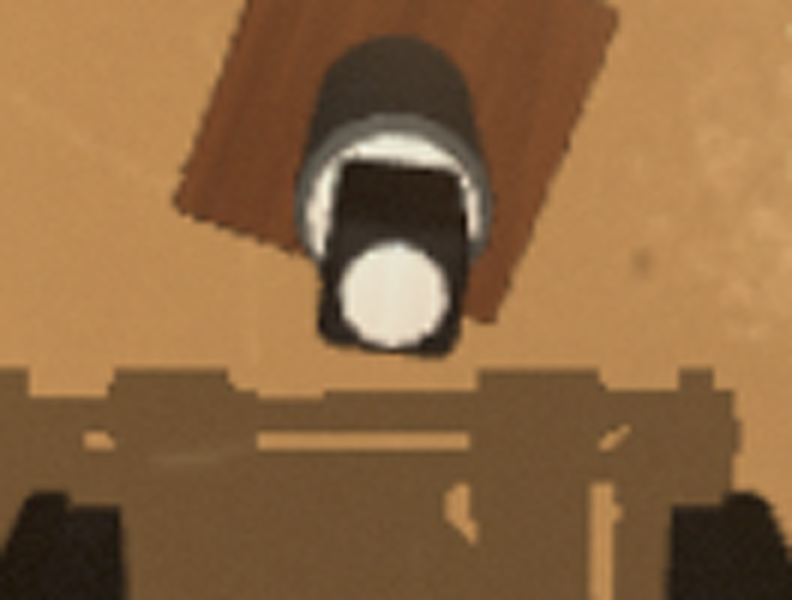

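Cap centre is at crop (394,295) and the grip is turned about 7° clockwise, so the tool turns −7° and shifts (−0.7, +1.0) mm.

arm_command([
  {"slide":[-0.0007,0.001,-0.02],"rot":[0,0,-7.2],"grip":0.6},
  {"slide":[0,0,-0.03],"rot":[0,0,0],"grip":0.6},
  {"slide":[0,0,-0.03],"rot":[0,0,0],"grip":0.6},
  {"slide":[0,0,-0.03],"rot":[0,0,0],"grip":0.6},
  {"slide":[0,0,-0.02],"rot":[0,0,0],"grip":0.6},
  {"slide":[0,0,-0.013],"rot":[0,0,0],"grip":0.6},
  {"slide":[0,0,0],"rot":[0,0,0],"grip":0.4},
  {"slide":[0,0,0],"rot":[0,0,0],"grip":0.2},
], newtons=25)

```text
time: 18.15
ee_pos: [0.5102, 0.0032, 0.1179]
eef_rot: [0.749, 0.662, 0.0, 0.0]
ft_force: [0.7, -1.0, 0.9]
width: 0.039
grip_force: 0.0
```

arm_command([
  {"slide":[0,0,0],"rot":[0,0,0],"grip":0.1},
  {"slide":[0,0,0],"rot":[0,0,0],"grip":0.1},
  {"slide":[0,0,0],"rot":[0,0,0],"grip":0.1},
  {"slide":[0,0,0],"rot":[0,0,0],"grip":0.1},
  {"slide":[0,0,0],"rot":[0,0,0],"grip":0.1},
  {"slide":[0,0,0],"rot":[0,0,0],"grip":0.1},
  {"slide":[0,0,0],"rot":[0,0,0],"grip":0.1},
  {"slide":[0,0,0],"rot":[0,0,0],"grip":0.1},
], newtons=40)

```text
time: 19.15
ee_pos: [0.51, 0.0031, 0.1176]
eef_rot: [0.749, 0.662, 0.0, 0.0]
ft_force: [-0.7, -0.4, 5.1]
width: 0.0218
grip_force: 40.0
```

Run:
```python
from h import *
s=sensors.read_state();r=R.from_quat(s['eef_rot']).as_matrix()
print(s['time'],s['ee_pos'],np.degrees(np.arctan2(r[1,0],r[0,0])),r[:,2],s['width'],s['grip_force'],s['ft_force'])
```

```text
19.15 [0.51002693 0.00308668 0.11759122] 82.95440661878169 [ 9.75895213e-04 -1.33599460e-04 -9.99999515e-01] 0.021775749049853733 40.00025982968509 [-0.73185663 -0.37066361  5.08189043]
```

arm_command([
  {"slide":[0,0,0.01],"rot":[0,0,0],"grip":0.1},
  {"slide":[0,0,0.03],"rot":[0,0,0],"grip":0.1},
  {"slide":[0,0,0.04],"rot":[0,0,0],"grip":0.1},
  {"slide":[0,0,0.04],"rot":[0,0,0],"grip":0.1},
  {"slide":[0,0,0.02],"rot":[0,0,0],"grip":0.1},
  {"slide":[0.003,0.015,0],"rot":[0,0,0],"grip":0.1},
  {"slide":[0.006,0.03,0],"rot":[0,0,0],"grip":0.1},
  {"slide":[0.008,0.04,0],"rot":[0,0,0],"grip":0.1},
])

```text
time: 20.15
ee_pos: [0.5262, 0.0893, 0.2557]
eef_rot: [0.75, 0.662, -0.001, -0.0]
ft_force: [0.8, 0.4, -0.4]
width: 0.0216
grip_force: 40.0
```

arm_command([
  {"slide":[0.008,0.04,0],"rot":[0,0,0],"grip":0.1},
  {"slide":[0.008,0.04,0],"rot":[0,0,0],"grip":0.1},
  {"slide":[0.008,0.04,0],"rot":[0,0,0],"grip":0.1},
  {"slide":[0.008,0.04,0],"rot":[0,0,0],"grip":0.1},
  {"slide":[0.008,0.04,0],"rot":[0,0,0],"grip":0.1},
  {"slide":[0.005,0.025,0],"rot":[0,0,0],"grip":0.1},
  {"slide":[0.003,0.0155,0],"rot":[0,0,0],"grip":0.1},
  {"slide":[0,0,0],"rot":[0,0,0],"grip":0.1},
])

```text
time: 21.15
ee_pos: [0.5738, 0.3299, 0.256]
eef_rot: [0.749, 0.663, -0.001, -0.001]
ft_force: [0.1, 0.1, -0.7]
width: 0.0216
grip_force: 40.0
```

arm_command([
  {"slide":[0,0,0],"rot":[0,0,0],"grip":0.1},
  {"slide":[0,0,0],"rot":[0,0,0],"grip":0.1},
  {"slide":[0,0,0],"rot":[0,0,0],"grip":0.1},
  {"slide":[0,0,0],"rot":[0,0,0],"grip":0.1},
  {"slide":[0,0,0],"rot":[0,0,0],"grip":0.1},
  {"slide":[0,0,0],"rot":[0,0,0],"grip":0.1},
  {"slide":[0,0,0],"rot":[0,0,0],"grip":0.1},
  {"slide":[0,0,0],"rot":[0,0,0],"grip":0.1},
])

```text
time: 22.15
ee_pos: [0.5747, 0.3286, 0.257]
eef_rot: [0.749, 0.662, 0.0, 0.0]
ft_force: [-0.3, 0.1, -1.1]
width: 0.0221
grip_force: 40.0
```

Run:
```python
from h import *
s=sensors.read_state();r=R.from_quat(s['eef_rot']).as_matrix()
print(s['time'],s['ee_pos'],np.degrees(np.arctan2(r[1,0],r[0,0])),r[:,2],s['width'])
p=cam('wrist')
print(proj(p,[.5748,.3286,.06]),proj(p,np.r_[s['ee_pos'][:2],s['ee_pos'][2]-.1035]))
cv2.imwrite('pics/w8.png',p['pixels'][:,:,::-1])
cv2.imwrite('pics/w8c.png',cv2.resize(p['pixels'][120:260,230:410,::-1],None,fx=4.2,fy=4.2,interpolation=cv2.INTER_CUBIC))
```

```text
22.15 [0.57466939 0.3286385  0.25703578] 82.95926173077746 [ 1.10280054e-04  2.76310906e-05 -9.99999994e-01] 0.022065648795448287
[320.32891366 176.36306799] [320.26081461 198.49135767]
```

View pics/w8c.png

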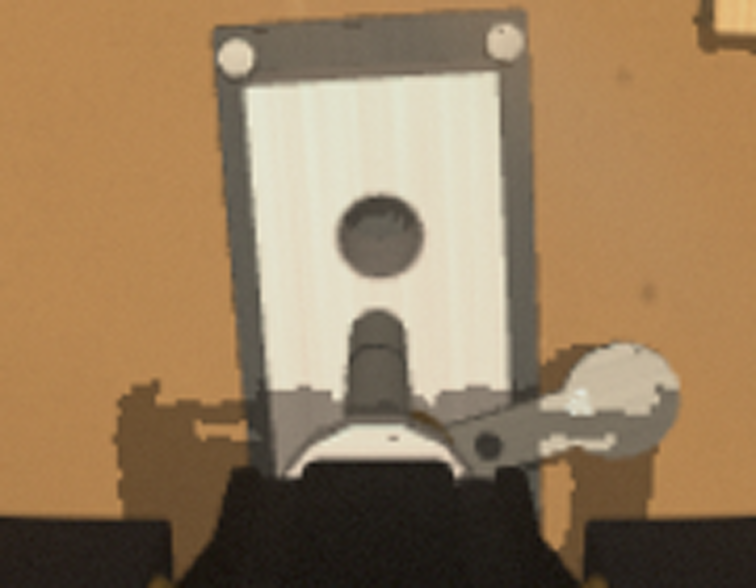

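The bore is at crop (380,236), which matches the prediction. The rod tip's front edge is at (378,309). I now compute the correction.

Run:
```python
from h import *
p=cam('wrist');s=sensors.read_state();T=s['ee_pos'];zt=T[2]-.1035
r=R.from_quat(s['eef_rot']).as_matrix();tx=r[:2,0];ty=r[:2,1]
f=lambda x,y:(230+(x+.5)/4.2-.5,120+(y+.5)/4.2-.5)
print(T,'bore',at(p,f(380.5,236),.06))
a=at(p,f(378,310),zt);print('tip',a-tx*.006)
# rod sides at several rows: axis line in image
for row in [330,345,370,395]: print(row,f(0,row))
def predict(xy,z):return [proj(p,np.r_[xy+o,z]).round(2) for o in (tx*.006,ty*.006,-ty*.006)]
print(predict(T[:2],zt),predict(T[:2],zt+.03),predict(T[:2],zt+.06))
print('meas tip',f(378,310),'ring',f(377,345),'left/right near tip',f(349,330),f(407,330),'upper',f(346,400),f(409,400))
g=p['pixels'].astype(int).sum(2)
for y in (197,200,203,206,209): print(y,g[y,305:336].tolist())
```

```text
[0.57464136 0.32865909 0.25701636] bore [0.5747 0.3293]
tip [0.57396508 0.32744518]
330 (229.61904761904762, 198.1904761904762)
345 (229.61904761904762, 201.76190476190476)
370 (229.61904761904762, 207.71428571428572)
395 (229.61904761904762, 213.66666666666666)
[array([320.23, 191.99]), array([326.93, 198.47]), array([313.52, 198.46])] [array([320.25, 201.81]), array([327.72, 208.97]), array([312.76, 208.96])] [array([320.27, 214.22]), array([328.7 , 222.19]), array([311.81, 222.18])]
meas tip (319.6190476190476, 193.42857142857144) ring (319.3809523809524, 201.76190476190476) left/right near tip (312.7142857142857, 198.1904761904762) (326.5238095238095, 198.1904761904762) upper (312.0, 214.85714285714283) (327.0, 214.85714285714283)
197 [647, 651, 652, 656, 645, 646, 649, 628, 537, 285, 258, 258, 263, 270, 272, 268, 267, 263, 263, 267, 285, 608, 645, 642, 636, 636, 634, 638, 639, 634, 637]
200 [643, 649, 649, 647, 648, 649, 648, 580, 312, 247, 256, 264, 265, 270, 273, 274, 275, 267, 264, 253, 248, 395, 580, 642, 639, 637, 643, 631, 637, 635, 637]
203 [647, 644, 654, 649, 646, 648, 651, 578, 320, 234, 209, 226, 243, 254, 261, 256, 258, 243, 229, 209, 225, 309, 563, 642, 635, 635, 635, 633, 633, 635, 640]
206 [641, 643, 646, 646, 647, 650, 633, 537, 222, 246, 260, 261, 267, 265, 269, 267, 266, 259, 260, 258, 242, 237, 549, 643, 639, 635, 639, 634, 634, 636, 636]
209 [643, 643, 645, 647, 648, 645, 569, 396, 238, 248, 255, 265, 263, 265, 265, 267, 263, 259, 263, 251, 242, 234, 468, 597, 636, 633, 632, 632, 633, 638, 635]
```

arm_command([
  {"slide":[0.0005,0.001,-0.01],"rot":[0,0,0],"grip":0.1},
  {"slide":[0,0,-0.02],"rot":[0,0,0],"grip":0.1},
  {"slide":[0,0,-0.025],"rot":[0,0,0],"grip":0.1},
  {"slide":[0,0,-0.02],"rot":[0,0,0],"grip":0.1},
  {"slide":[0,0,-0.008],"rot":[0,0,0],"grip":0.1},
  {"slide":[0,0,0],"rot":[0,0,0],"grip":0.1},
  {"slide":[0,0,0],"rot":[0,0,0],"grip":0.1},
  {"slide":[0,0,0],"rot":[0,0,0],"grip":0.1},
])

```text
time: 23.25
ee_pos: [0.5755, 0.3299, 0.1749]
eef_rot: [0.749, 0.662, 0.001, 0.0]
ft_force: [0.2, -0.1, -0.6]
width: 0.0216
grip_force: 40.0
```

Run:
```python
from h import *
p=cam('wrist');s=sensors.read_state();T=s['ee_pos'];zt=T[2]-.1035;print(T)
r=R.from_quat(s['eef_rot']).as_matrix();tx=r[:2,0];ty=r[:2,1]
th=np.linspace(0,2*np.pi,9)[:8]
bore=np.array([.5747,.3289])
print('bore pred top/left/right/bottom',[proj(p,np.r_[bore+o*.012,.06]).round(1).tolist() for o in (tx,-ty,ty,-tx)])
print('tip pred',[proj(p,np.r_[T[:2]+o*.006,zt]).round(1).tolist() for o in (tx,-ty,ty,-tx)])
g=p['pixels'].astype(int).sum(2)//3
c=proj(p,np.r_[bore,.06]).round().astype(int);print(c)
print('cols',c[0]-20)
for y in range(c[1]-18,c[1]+16,1): print(y,' '.join(f'{v:3d}' for v in g[y,c[0]-20:c[0]+21]))
```

```text
[0.57543702 0.3298153  0.17475104]
bore pred top/left/right/bottom [[319.4, 183.7], [306.5, 196.3], [332.3, 196.3], [319.4, 208.5]]
tip pred [[320.1, 192.1], [313.4, 198.6], [326.8, 198.6], [320.1, 205.0]]
[319 196]
cols 299
178 216 214 212 211 211 213 213 213 213 213 212 211 210 211 212 209 207 206 208 210 209 209 207 207 206 210 215 213 211 209 208 206 207 204 206 205 208 207 205 208 211
179 215 215 213 213 211 212 211 213 214 214 213 212 209 212 212 206 207 206 208 208 208 210 208 207 206 209 213 211 212 210 207 207 208 206 205 205 208 207 206 208 212
180 215 214 212 210 211 211 212 214 213 212 211 209 211 211 211 207 206 207 207 208 208 209 208 206 207 209 211 213 211 209 206 207 206 206 206 206 206 209 206 208 212
181 216 213 212 213 210 211 212 213 214 214 211 211 211 212 211 208 208 206 208 209 209 209 207 207 207 208 212 212 211 209 208 207 206 205 204 206 207 207 206 209 211
182 215 215 214 211 211 212 212 214 215 214 212 210 211 211 209 209 206 206 205 200 199 201 199 204 206 207 212 213 211 209 207 206 207 205 205 207 206 207 206 208 211
183 215 214 213 211 210 210 212 212
[... 4136 characters left out ...]
 203 204 205 205 206 204 205
208 207 210 213 212 210 211 209 208 209 210 210 210 195 152  78  81  82  84  87  86  87  85  86  83  84  79  79  78 152 192 205 205 204 204 204 203 206 204 205 204 205
209 208 211 212 211 210 209 210 210 209 211 212 210 185 134  78  80  85  84  86  86  85  87  85  86  84  83  78  76 150 193 205 205 203 203 204 202 204 204 207 205 206
210 208 208 211 211 211 209 209 209 209 208 210 210 180 124  78  80  83  86  85  88  87  86  85  84  82  79  77  75 149 190 206 204 205 204 203 203 205 205 206 205 207
211 207 211 211 210 210 210 210 209 208 210 210 211 186 136  79  82  83  85  85  85  85  85  85  86  86  80  80  76 147 189 207 206 205 204 202 203 204 205 207 205 206
```

Bore and rod are both centred at column 319.3, and y agrees to about 0.5 mm. I lower straight down by 41 mm.

arm_command([
  {"slide":[0,-0.0004,-0.004],"rot":[0,0,0],"grip":0.1},
  {"slide":[0,0,-0.007],"rot":[0,0,0],"grip":0.1},
  {"slide":[0,0,-0.008],"rot":[0,0,0],"grip":0.1},
  {"slide":[0,0,-0.008],"rot":[0,0,0],"grip":0.1},
  {"slide":[0,0,-0.007],"rot":[0,0,0],"grip":0.1},
  {"slide":[0,0,-0.005],"rot":[0,0,0],"grip":0.1},
  {"slide":[0,0,-0.002],"rot":[0,0,0],"grip":0.1},
  {"slide":[0,0,0],"rot":[0,0,0],"grip":0.1},
])

```text
time: 24.3
ee_pos: [0.5752, 0.3293, 0.1331]
eef_rot: [0.749, 0.662, 0.0, 0.0]
ft_force: [-0.3, 0.3, -1.9]
width: 0.0217
grip_force: 40.0
```

arm_command([
  {"slide":[0,0,0],"rot":[0,0,0],"grip":0.1},
  {"slide":[0,0,0],"rot":[0,0,0],"grip":0.1},
  {"slide":[0,0,0],"rot":[0,0,0],"grip":0.1},
  {"slide":[0,0,0],"rot":[0,0,0],"grip":0.1},
  {"slide":[0,0,0],"rot":[0,0,0],"grip":0.1},
  {"slide":[0,0,0],"rot":[0,0,0],"grip":0.1},
  {"slide":[0,0,0],"rot":[0,0,0],"grip":0.1},
  {"slide":[0,0,0],"rot":[0,0,0],"grip":0.1},
])

```text
time: 25.3
ee_pos: [0.5752, 0.3292, 0.1331]
eef_rot: [0.749, 0.662, 0.0, 0.0]
ft_force: [0.1, -0.4, -1.5]
width: 0.0218
grip_force: 40.0
```

Run:
```python
from h import *
p=cam('wrist');Ts=[]
for _ in range(6): p=cam('wrist');s=sensors.read_state();Ts.append(s['ee_pos'])
T=np.mean(Ts,0);print(s['time'],T,s['ft_force'],s['width'])
r=R.from_quat(s['eef_rot']).as_matrix();tx=r[:2,0];ty=r[:2,1];print(r[:,2])
bore=np.array([.5746,.3291])
print('bore',[proj(p,np.r_[bore+o*.012,.06]).round(1).tolist() for o in (tx,-ty,ty,-tx)])
print('ring front if at .06',[proj(p,np.r_[bore+o*.006,.06]).round(1).tolist() for o in (tx,-ty,ty)])
g=p['pixels'].astype(int).sum(2)//3
c=proj(p,np.r_[bore,.06]).round().astype(int);print('cols',c[0]-20)
for y in range(c[1]-20,c[1]+16,1): print(y,' '.join(f'{v:3d}' for v in g[y,c[0]-20:c[0]+21]))
```

```text
25.65 [0.57515395 0.32922047 0.13304313] [ 0.16146281  0.30150087 -0.37031303] 0.021742461382564873
[ 1.04224669e-04 -2.20532004e-05 -9.99999994e-01]
bore [[319.6, 195.0], [304.6, 209.4], [334.5, 209.4], [319.6, 223.4]]
ring front if at .06 [[319.6, 202.2], [312.1, 209.4], [327.1, 209.4]]
cols 300
189 208 207 208 209 210 212 210 210 208 207 209 210 209 207 202 204 202 204 206 205 204 205 205 205 203 207 209 209 208 207 206 204 203 203 203 202 204 204 206 205 205
190 207 208 208 209 210 210 210 209 209 207 206 209 209 209 203 203 202 203 205 204 205 204 206 204 203 204 208 209 210 207 205 204 204 204 204 204 202 203 205 205 204
191 209 208 208 209 209 210 211 209 208 207 207 209 208 209 204 204 203 203 204 205 206 205 206 203 203 205 208 209 209 206 205 204 205 205 203 202 202 202 205 205 204
192 209 207 206 210 208 210 211 211 208 207 207 208 208 208 203 204 203 203 204 205 205 205 203 203 204 205 208 209 210 208 206 206 203 203 202 202 205 204 204 204 205
193 207 207 209 209 208 211 210 210 208 206 206 207 208 207 206 204 202 203 204 204 205 204 205 203 204 204 207 208 209 208 207 2
[... 4546 characters left out ...]
 160 200 198 200 201 172 139
221 124 123 127 199 207 164 109 112  99  95  95  91 107 151 170 171 171 169 168 166 166 168 170 170 169 171 135 106 100  95  91  99 107 112 159 199 198 199 202 162 120
222 125 123 126 170 169 134  97  98  93  98 126 151 172 192 200 200 201 201 200 201 201 200 201 200 202 200 181 162 138 114  93  91  96  99 139 181 198 200 202 162 119
223 123 122 121 117 105  97  94 101 123 146 173 198 212 211 204 192 198 204 205 205 205 206 205 205 204 204 208 203 184 157 132 111  97  89 108 142 178 197 201 162 118
224 121 123 120  99  95 101 113 138 174 210 211 208 205 204 205 156 182 205 204 206 206 204 203 205 204 206 204 204 206 202 190 156 124 112  97  93 112 184 193 157 119
```

The ring's apex is at row 202.2, exactly where it should be for the mouth plane, and the rod is centred within about 0.4 mm. I hand it in.

```bash
python3 -c "
from bench import order
print(order.close_job())"
```

```text
the job is handed in; nothing more can be done
None
```

I handed the job in with the key left in the lock and the shutter turned to about 75°. The probe is held still and upright in the bore, centred to about 0.4 mm, with its ring level with the mouth. No result came back.

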